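# Fetch the beaker from behind the bottles

## Robot

A 6-joint arm with a two-finger parallel gripper is mounted at the origin on a cart in front of the work surface, level with it; the furniture and walls round the work are solid. World frame = base frame: x ahead of the robot, y to its left, z up, the work surface at z = 0. Lengths are in m, angles in rad, forces in N, time in s.
With the tool pointing down it reaches from about 0.35 to 0.85 m from the base axis. Payload 8.1 kg.
Tool frame: the origin (TCP) lies on the front face of the gripper's body, between the roots of the fingers; the fingertips stand 84 mm ahead of it and the grasp point (between the pads) lies 65 mm ahead of it (robot.grasp_offset is the distance from the TCP to the grasp point, in m); z points along the fingers, y is the line along which they close (so a half turn about z gives the same grasp; the last joint's range is limited). The gripper opens to 93 mm and grips with 3 to 60 N. Pads are 15 mm wide; open, the fingers measure 128 mm over their backs; the gripper's body (75 mm by 188 mm) begins 65 mm behind the grasp point.
Start: joints at [-1.403, 0.13, 1.488, -0, 1.523, -0.085], TCP at [0.15, -0.581, 0.303] pointing down, gripper open.
Joint ranges: [-2.96, 2.96], [-0.89, 2.26], [0.02, 2.5], [-1.34, 4.48], [0, 2.73], [-2.66, 2.66]. Speed limits (rad/s): [2.39, 2.39, 2.79, 3.14, 3.14, 3.14].

## Interface

Orientations are given as a unit quaternion [x, y, z, w].
In Python, from workcell import sense, cams, robot gives the robot as it stands.
- The arm moves only by the tool apply_moves, never from a script. Its argument "commands" is a list that holds one entry, the list of rows, each a list of 7 numbers: the turn, a rotation vector about the tool's x, y, z in degrees, then the shift along the tool's x, y, z in mm, then the opening in per cent of the stroke, from 0 (shut) to 100 (fully open). In form: [[[ax, ay, az, tx, ty, tz, hand], ...]]. A call has 1 to 12 rows; each row shifts and turns the commanded pose from where the row before left it, along the tool's axes as they then stand; what a row does not reach is not made up. A row lasts 1/12 s, in which the tool goes at most 41.7 mm and 7.16 degrees, less where a joint would pass 70% of its speed; a pose out of reach is approached as far as the arm can. A call is refused whole if a number of a shift passes 41.7 or a number of a turn 7.16, either way. A call with a gripper value outside its range is refused whole. The fingers move at their own pace and stop on an object; "force" is the grip in N (left out, the last holds). Time passes only in rows, so rows that do not move let the fingers close. It gives the time, the measured TCP pose, the force and the opening at its end, in the units of the state.
- sense(): the state, without advancing time (a new reading comes with each control period).
- cams.grab_frame(name): name is "scene" or "top" or "wrist"; returns (picture, depth): 384x512x3 uint8, red, green, blue; 384x512 float32, m along the optical axis (not along the pixel's ray), 0 where there is no reading.
- cams.calibration(name): a dict with "camera_matrix" (3x3 intrinsics, pixels), "position" and "rotation" of the camera in the world. Camera axes: x right, y down, z forward; pixel columns grow to the right and rows downward; lengths in m; the calibration is good to about 2 mm. A picture is of the moment at which its call begins: read the wrist's pose just before it. calibration takes no time and is no camera call; for the wrist camera it gives the pose at the moment of the call.
- robot.hand_in(): hands the job in, once; it reports no verdict.
The state is a dict: "time_s": time; "joint_positions": joint angles; "qd": joint speeds; "effort": joint torques, N m; "tcp_pos": TCP position; "orientation": TCP orientation; "wrist_force": force on the tool from outside, world axes, zero at the start; "torque": the same for the moment, N m; "gripper_width": opening from 0.0 (shut) to 1.0 (fully open).
Only numpy, scipy, OpenCV 4.12 (cv2) and the standard library are available. Lean on these libraries where they do the work, as an engineer would, in place of code of your own. Each camera call takes 0.05 s, during which the arm holds its last target. There are 200 camera calls.

## Task

The small beaker stands at the back of the bottle lane, behind two screw-cap bottles. First move both bottles out to the steel side tray, then set the beaker upright on the middle of the balance's pan while they wait there, and then put each bottle back upright on the very place in the lane where it stood at the start. Keep glass upright all the time and leave the wash bottle and the tip box alone.

Things in the scene. Friction and masses are not known exactly. Their poses are not given: they have to be found in the camera images.
- big_bottle_center (a point): Big screw-cap bottle: clear round body 69 mm in diameter, blue cap 53 mm in diameter (the top 24 mm, can be gripped from above), 145 mm tall, about 0.42 kg. Point at its centre, 72.5 mm above its underside; z up its axis. It starts in the front or middle place of the lane.
- small_bottle_center (a point): Small screw-cap bottle: amber round body 57 mm in diameter, black cap 53 mm in diameter (the top 24 mm, can be gripped from above), 111 mm tall, about 0.19 kg. Point at its centre, 55.5 mm above its underside; z up its axis. It starts in the front or middle place of the lane.
- beaker_center (a point): Small clear glass beaker, empty, open at the top, 46 mm in diameter (50 mm over the spout), 58 mm tall, 35 g; grip it round the outside. Point at its centre, half-way up (29 mm above its underside); z up its axis. It starts in the back place of the lane.
- lane: Fixed white tray 240 mm long (x, pointing to the back) and 86 mm wide (y); side rails 10 mm high, 78 mm apart; back stop 30 mm high. Origin: centre of its underside; floor 4 mm above it. Three places, each a thin flush circle 62 mm across, at x = -74 mm (front), 0 and +74 mm (back) on its middle line. Front and middle hold the bottles in either order, the back one the beaker.
- side_tray: Side tray: a fixed shallow steel tray 235 mm long (x) and 125 mm wide (y), rim 14 mm high and 4 mm thick. Origin at the centre of its underside; its floor lies 4 mm above. Empty at the start; both bottles fit on it one behind the other along its x, for example 55 mm either side of its centre.
- pan (a point): The middle of the top of the balance's pan, 42 mm above the worktop; z up, x along the balance (display towards the robot). The pan is flat, about 130 mm across. The balance (235 x 165 x 42 mm) is fixed in place.
- wash_center (a point): Bystander: white plastic wash bottle with a red cap and a bent spout, 62 mm in diameter, 195 mm tall, standing at the back of the worktop. Point on the axis of its body, 97.5 mm up. Leave it alone.
- tips_center (a point): Bystander: blue pipette-tip box, 72 x 118 mm, 82 mm tall, standing at the back of the worktop. Point at its centre, 41 mm up. Leave it alone.
Mind the look-alikes: they are no part of the job. Leave any turquoise or yellow look-alike of the part that bears big_bottle_center alone. Of the things that look like the part that bears beaker_center, the smaller one is meant.

How it is judged:
By the outcome, as a careful person would: the job done as asked, in the order asked, and still so for the second after the job is handed in, with the robot touching nothing.
It also fails if it takes over 120 s, if anything falls off the work surface, if the arm or the gripper's body presses on something with over 40 N, if the wrist force passes 120 N, or if a joint passes its speed limit or range.

## Working session

There is one attempt and no reset: what is moved stays moved. The work goes in short steps, Python scripts to look and compute and a tool call to move; the robot and the scene stay as the last step left them, time stands still between calls to the robot, and variables do not carry over. Pictures are saved under pics/ and viewed, on a budget of 14 in all, crops included, one or two more only if the job needs it, and the job is handed in when it is done.

Besides the shell and the picture viewer there is one more tool, called after "Emit:" as name([rows], argument=value, ...), one row to a line, values as JSON. apply_moves: Moves the arm, as the interface text tells. Its arguments: {"type":"object","properties":{"commands":{"type":"array"},"force":{"type":"number"}},"required":["commands"]}

```bash
mkdir -p pics; cat > h.py <<'E'
import numpy as np, cv2
from workcell import sense, cams, robot
from scipy.spatial.transform import Rotation as R
def grab(n,save=None):
    c=cams.calibration(n); p,d=cams.grab_frame(n)
    if save: cv2.imwrite('pics/'+save,p[:,:,::-1])
    return p,d,c
def rot(c):
    r=np.array(c['rotation'],float)
    return R.from_quat(r).as_matrix() if r.size==4 else r
def ray(c,u,v):
    K=np.array(c['camera_matrix']); return rot(c)@np.array([(u-K[0,2])/K[0,0],(v-K[1,2])/K[1,1],1.])
def onplane(c,u,v,z):
    d=ray(c,u,v);p=np.array(c['position']); return p+d*(z-p[2])/d[2]
def cloud(c,d):
    K=np.array(c['camera_matrix']);v,u=np.indices(d.shape)
    P=np.stack([(u-K[0,2])/K[0,0]*d,(v-K[1,2])/K[1,1]*d,d],-1)
    return P@rot(c).T+np.array(c['position'])
E
python3 - <<'E'
from h import *
s=sense();print(s)
for n in('scene','top'):
    p,d,c=grab(n,n+'0.png');print(n,c)
    np.savez('pics/'+n+'0.npz',p=p,d=d)
E
```

```text
{'time_s': 0.0, 'joint_positions': array([-1.40340431e+00,  1.31196134e-01,  1.48926334e+00, -5.65926494e-06,
        1.52298862e+00, -8.54011124e-02]), 'qd': array([ 9.14123423e-04,  6.34820187e-04, -2.47825563e-04, -7.34690938e-04,
       -6.83857962e-04, -9.52428101e-05]), 'effort': array([-2.93078156e-04, -5.59838605e+01, -4.91761458e+01,  7.65589136e-02,
        3.52231564e-02, -1.51863374e-04]), 'tcp_pos': array([ 0.15001655, -0.58052076,  0.30167517]), 'orientation': array([ 9.92022139e-01,  1.26060363e-01, -4.08455260e-05, -9.26824161e-04]), 'wrist_force': array([-1.12507009,  0.12532531, -0.20451819]), 'torque': array([-0.03498875,  0.02444806, -0.00284457]), 'gripper_width': 0.9995817875708517}
scene {'camera_matrix': array([[471.08464013,   0.        , 253.54795395],
       [  0.        , 471.08464013, 186.82989021],
       [  0.        ,   0.        ,   1.        ]]), 'position': array([-0.33703021,  0.82222253,  0.70781854]), 'rotation': array([-0.3021352 ,  0.78800374, -0.4960668 ,  0.20416209])}
top {'camera_matrix': array([[474.91359138,   0.        , 257.95801063],
       [  0.        , 474.91359138, 193.64673314],
       [  0.        ,   0.        ,   1.        ]]), 'position': array([ 0.40576732, -0.12069221,  1.46674109]), 'rotation': array([-0.70222743,  0.71007961, -0.03408886,  0.03874962])}
```

View pics/scene0.png

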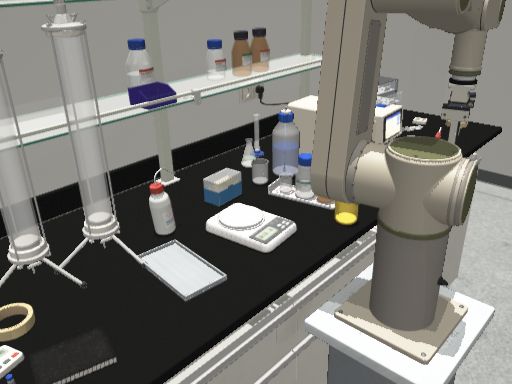

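View pics/top0.png

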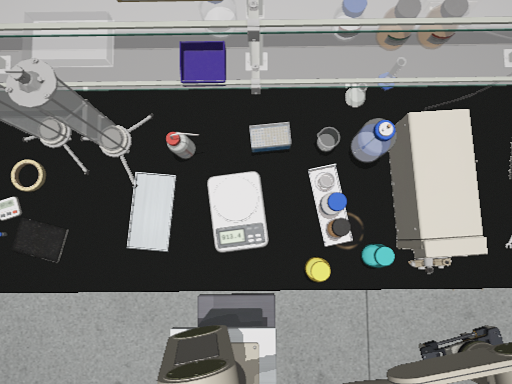

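Scene: lane with the black-capped bottle in front (top px 340,228), the blue-capped one in the middle (337,202) and a beaker at the back (325,181). Side tray is at (152,211), balance at (238,211), tip box at (270,137), wash bottle at (181,146).

Could be confused:
- **Big bottle:** turquoise bottle (378,256), yellow one (318,270), large carboy (375,140), shelf bottles. I choose (337,202).
- **Beaker:** the larger one at (328,139). I choose (325,181), which is in the lane.

```bash
python3 - <<'E'
from h import *
z=np.load('pics/top0.npz');p,d=z['p'],z['d'];c=cams.calibration('top')
cv2.imwrite('pics/crop1.png',cv2.resize(p[120:280,290:400],None,fx=5.0*.75,fy=5.*.75,interpolation=cv2.INTER_CUBIC)[:,:,::-1])
P=cloud(c,d)
hsv=cv2.cvtColor(p,cv2.COLOR_RGB2HSV)
for n,(u,v) in dict(blue=(337,202),black=(340,228),beaker=(325,181),panmid=(237,197),tray=(152,211),tray2=(150,190),table=(290,200),disp=(235,237)).items(): print(n,(u,v),P[v,u].round(3),p[v,u])
# white lane / balance / tray contours
K=np.ones((3,3),np.uint8)
for n,m,zz in (('bright',(hsv[...,2]>110)&(hsv[...,1]<60),0.0),):
    m=m.astype(np.uint8); m[:100]=0;m[285:]=0
    cs,_=cv2.findContours(m,cv2.RETR_EXTERNAL,cv2.CHAIN_APPROX_NONE)
    for k in cs:
        if cv2.contourArea(k)<300: continue
        r=cv2.minAreaRect(k); print([np.round(q,1) for q in r])
        for zz in (0.014,0.042):
            b=np.array([onplane(c,*q,zz) for q in cv2.boxPoints(r)]); print(zz,b.mean(0).round(4),b[:,:2].round(3).tolist())
# heights within lane area
m=(P[...,0]>.2)&(d>0)
cap=(hsv[...,0]>100)&(hsv[...,0]<125)&(hsv[...,1]>150); cap[:190]=0;cap[215:]=0;cap[:,:320]=0;cap[:,355:]=0
k=max(cv2.findContours(cap.astype(np.uint8),0,1)[0],key=cv2.contourArea);e=cv2.minEnclosingCircle(k);print('bluecap',e,onplane(c,*e[0],.147))
q=P[cap];print(np.percentile(q[:,2],[5,50,95]), q[q[:,2]>.135].mean(0) if (q[:,2]>.135).any() else 0)
sub=P[215:245,322:358].reshape(-1,3);t=sub[(sub[:,2]>.105)&(sub[:,2]<.125)];print('black top',len(t),t.mean(0),t.min(0),t.max(0))
sub=P[188:222,322:358].reshape(-1,3);t=sub[(sub[:,2]>.14)&(sub[:,2]<.155)];print('blue top',len(t),t.mean(0),t.min(0),t.max(0))
# pan
sub=P[165:225,205:270].reshape(-1,3);t=sub[(sub[:,2]>.039)&(sub[:,2]<.05)];print('pan',len(t),t.mean(0))
print('shelf', P[85,150:400:50].round(3), P[70,150:400:50].round(3))
E
```

```text
blue (337, 202) [ 0.516 -0.333  0.147] [ 74 118 209]
black (340, 228) [ 0.445 -0.343  0.121] [77 76 75]
beaker (325, 181) [ 0.593 -0.319  0.013] [191 188 188]
panmid (237, 197) [ 0.544 -0.049  0.04 ] [231 230 230]
tray (152, 211) [0.507 0.216 0.003] [215 219 221]
tray2 (150, 190) [0.573 0.224 0.   ] [213 216 219]
table (290, 200) [ 0.536 -0.21   0.007] [30 30 30]
disp (235, 237) [ 0.424 -0.041  0.032] [192 199 187]
[array([  8.1, 207.9]), array([20.1, 21.1]), np.float64(76.0)]
0.014 [0.521  0.6575 0.014 ] [[0.544, 0.698], [0.559, 0.635], [0.498, 0.617], [0.483, 0.68]]
0.042 [0.5188 0.6425 0.042 ] [[0.541, 0.682], [0.556, 0.62], [0.497, 0.603], [0.482, 0.664]]
[array([237.1, 211.1]), array([76.3, 54.1]), np.float64(82.6)]
0.014 [ 0.5039 -0.0474  0.014 ] [[0.61, 0.05], [0.63, -0.116], [0.397, -0.143], [0.378, 0.02]]
0.042 [ 0.502  -0.0488  0.042 ] [[0.606, 0.047], [0.626, -0.116], [0.398, -0.143], [0.378, 0.017]]
[array([330. , 204.6]), array([79.6, 29.2]), np.float64(77.6)]
0.014 [ 0.5209 -0.3321  0.014 ] [[0.631, -0.265], [0.65, -0.353], [0.41, -0.398], [0.392, -0.312]]
0.042 [ 0.518
[... 1389 characters left out ...]
cap ((337.0, 201.0), 9.486932754516602) [ 0.51918068 -0.33269786  0.147     ]
[0.12145994 0.14957222 0.15420772] [ 0.51751718 -0.33038242  0.15483482]
black top 273 [ 0.44931142 -0.34535722  0.11575019] [ 0.42505092 -0.37033152  0.10576783] [ 0.47360087 -0.31938672  0.12295537]
blue top 276 [ 0.51912611 -0.32996197  0.14935484] [ 0.49371452 -0.35513239  0.14002371] [ 0.54458709 -0.3047957   0.15499439]
pan 1363 [ 0.53940704 -0.04214187  0.04340144]
shelf [[ 0.784  0.142  0.364]
 [ 0.788  0.024  0.348]
 [ 0.789 -0.097  0.342]
 [ 0.786 -0.219  0.346]
 [ 0.785 -0.341  0.342]] [[ 0.83   0.148  0.342]
 [ 0.827  0.024  0.345]
 [ 0.826 -0.098  0.343]
 [ 0.824 -0.22   0.344]
 [ 0.822 -0.342  0.344]]
```

View pics/crop1.png

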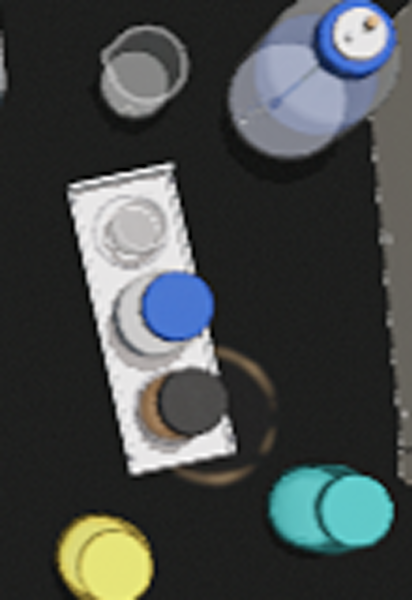

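The crop confirms it: plain blue cap in the middle, black cap in front, small beaker in the back circle with the larger one outside the lane. Next I measure the tray and work out the first move.

```bash
cat >> h.py <<'E'
def yaw_of(s): 
    M=R.from_quat(s['orientation']).as_matrix(); return np.degrees(np.arctan2(M[1,0],M[0,0]))
def plan(xyz,yaw=None,s=None):
    s=s or sense(); M=R.from_quat(s['orientation']).as_matrix(); y0=yaw_of(s)
    yaw=y0 if yaw is None else yaw
    a=np.radians(yaw); T=np.array([[np.cos(a),np.sin(a),0],[np.sin(a),-np.cos(a),0],[0,0,-1.]])
    d=np.array(xyz)-s['tcp_pos']
    print('t %.2f tcp'%s['time_s'],s['tcp_pos'].round(4),'yaw %.2f'%y0,'tilt',np.round(np.degrees(np.arccos(-M[2,2])),2),'open %.3f'%s['gripper_width'],'F',s['wrist_force'].round(1))
    print(' turn z',round(y0-yaw,2),' old-frame shift mm',(M.T@d*1000).round(1),' new-frame',(T.T@d*1000).round(1))
E
python3 - <<'E'
from h import *
z=np.load('pics/top0.npz');p,d=z['p'],z['d'];c=cams.calibration('top');P=cloud(c,d)
hsv=cv2.cvtColor(p,cv2.COLOR_RGB2HSV)
def rect(m,zz):
    m=cv2.morphologyEx(m.astype(np.uint8),cv2.MORPH_OPEN,np.ones((5,5),np.uint8))
    k=max(cv2.findContours(m,0,1)[0],key=cv2.contourArea);pts=np.float32([onplane(c,*q[0],zz)[:2] for q in k]); return cv2.minAreaRect(pts*1000)
m=hsv[...,2]>110
t=np.zeros_like(m);t[168:256,124:180]=m[168:256,124:180];print('tray',rect(t,.014))
l=np.zeros_like(m);l[160:250,300:360]=m[160:250,300:360];print('lane',rect(l,.012))
b=np.zeros_like(m);b[160:255,200:275]=m[160:255,200:275];print('bal',rect(b,.038))
# pan circle
g=cv2.cvtColor(p,cv2.COLOR_RGB2GRAY)
h=cv2.HoughCircles(g[165:230,205:270],cv2.HOUGH_GRADIENT,1,20,param1=60,param2=12,minRadius=18,maxRadius=28);print(h)
if h is not None:
  for q in h[0][:3]: print(onplane(c,q[0]+205,q[1]+165,.042))
plan([.449,-.345,.26],11.5)
print(cams.calibration('wrist'))
print('carboy z',P[150,370],P[130,384],'box',P[200,440],P[200,400],'machine left',P[120,405])
E
```

```text
tray ((506.7137145996094, 217.08209228515625), (127.46691131591797, 236.16616821289062), 84.4374771118164)
lane ((521.6620483398438, -336.232666015625), (244.10665893554688, 97.286865234375), 11.099559783935547)
bal ((502.2426452636719, -48.81317138671875), (230.51507568359375, 162.26673889160156), 6.916423797607422)
[[[27.5 34.5 26.2]]]
[ 0.53631857 -0.0351805   0.042     ]
t 0.10 tcp [ 0.15   -0.5806  0.3018] yaw 14.48 tilt 0.1 open 1.000 F [ 0.3  0.3 -0. ]
 turn z 2.98  old-frame shift mm [ 348.4 -153.2   42.1]  new-frame [ 340.  -171.2   41.8]
{'camera_matrix': array([[335.04960562,   0.        , 255.5180797 ],
       [  0.        , 335.04960562, 191.6690919 ],
       [  0.        ,   0.        ,   1.        ]]), 'position': array([ 0.2154059 , -0.56319372,  0.38394287]), 'rotation': array([ 0.78480115, -0.60734607, -0.07592506,  0.09722801])}
carboy z [ 0.65923995 -0.42592013  0.1623716 ] [ 0.6960925  -0.4452899   0.24400171] box [ 0.51014651 -0.58119098  0.24712624] [ 0.52361308 -0.52026347  0.10503116] machine left [ 0.7290108  -0.50956541  0.2174988 ]
```

Emit:
apply_moves([
  [[0,0,3,0,-40,0,100],[0,0,0,0,-40,0,100],[0,0,0,20,-40,0,100],[0,0,0,30,-26,7,100],[0,0,0,30,-25,7,100],[0,0,0,37,0,7,100],[0,0,0,37,0,7,100],[0,0,0,37,0,7,100],[0,0,0,37,0,7,100],[0,0,0,37,0,0,100],[0,0,0,37,0,0,100],[0,0,0,37,0,0,100]],
], force=25)

```text
time_s: 1.1
tcp_pos: [0.447, -0.3482, 0.26]
orientation: [0.995, 0.1, -0.0, -0.0]
wrist_force: [-0.9, -1.4, 0.8]
gripper_width: 1.001
```

```bash
cat > w.py <<'E'
from h import *
import sys
p,d,c=grab('wrist',sys.argv[1]); np.savez('pics/last.npz',p=p,d=d)
P=cloud(c,d); np.save('pics/lastP.npy',P)
plan([.449,-.345,.26],11.5)
print(np.array(c['position']).round(3))
for lo,hi,n in((.112,.119,'small top'),(.146,.153,'big top')):
    m=(P[...,2]>lo)&(P[...,2]<hi)&(d>0)
    k,l,st,ce=cv2.connectedComponentsWithStats(m.astype(np.uint8))
    for i in range(1,k):
        if st[i,4]>300:
            q=P[l==i]; pts=np.float32(q[:,:2]*1000); e=cv2.minEnclosingCircle(cv2.convexHull(pts)); print(n,st[i,:4],st[i,4],'c',np.round(e[0],1),'r %.1f'%e[1],'med z %.4f'%np.median(q[:,2]),'bbox mid',((pts.min(0)+pts.max(0))/2).round(1))
E
python3 w.py w1.png
```

```text
t 1.15 tcp [ 0.4519 -0.3464  0.2596] yaw 11.62 tilt 0.18 open 1.001 F [-1.6  4.8  0.7]
 turn z 0.12  old-frame shift mm [-2.6 -1.9 -0.4]  new-frame [-2.6 -1.9 -0.4]
[ 0.513 -0.334  0.342]
small top [218 166  74  71] 4062 c [ 448.3 -346.8] r 26.4 med z 0.1146 bbox mid [ 448.4 -346.8]
small top [494 191  18  50] 325 c [ 474.2 -523.6] r 18.4 med z 0.1151 bbox mid [ 474.2 -523.9]
big top [207  49  94  97] 6937 c [ 517.2 -332.2] r 26.3 med z 0.1483 bbox mid [ 517.4 -332.2]
```

View pics/w1.png

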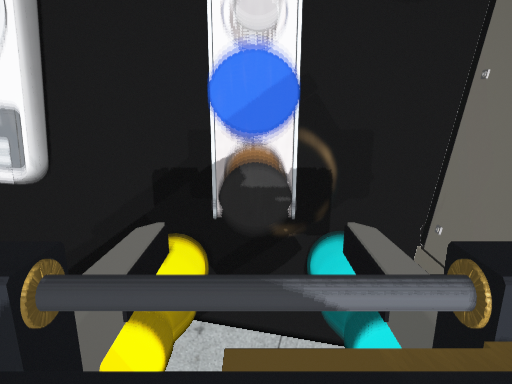

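Emit:
apply_moves([
  [[0,0,0,-3,-1,10,100],[0,0,0,0,0,30,100],[0,0,0,0,0,30,100],[0,0,0,0,0,22,100],[0,0,0,0,0,0,100],[0,0,0,0,0,0,100],[0,0,0,0,0,0,0],[0,0,0,0,0,0,0],[0,0,0,0,0,0,0],[0,0,0,0,0,0,0],[0,0,0,0,0,0,0],[0,0,0,0,0,0,0]],
], force=25)

```text
time_s: 2.15
tcp_pos: [0.4425, -0.3491, 0.1693]
orientation: [0.995, 0.1, 0.0, 0.0]
wrist_force: [-0.5, 0.1, -0.4]
gripper_width: 0.619
```

```bash
python3 w.py w2.png; python3 - <<'E'
from h import *
# tray local targets
a=np.radians(-5.6);t=np.array([.507,.217]);u=np.array([np.cos(a),np.sin(a)])
for s in (55,-55): print(s,t+u*s/1000)
z=np.load('pics/top0.npz');c=cams.calibration('top');P=cloud(c,z['d'])
for n,b in dict(yel=(255,285,300,335),turq=(240,270,360,398),wash=(130,160,160,195)).items():
    q=P[b[0]:b[1],b[2]:b[3]].reshape(-1,3);q=q[q[:,2]>.03];print(n,q.min(0).round(3),q.max(0).round(3))
b=(.449,-.346)
plan([*(t+u*.055),.30],-5.6)
E
```

```text
t 2.20 tcp [ 0.4424 -0.349   0.1691] yaw 11.49 tilt 0.03 open 0.578 F [-0.7  1.3  0.2]
 turn z -0.01  old-frame shift mm [  7.3  -2.5 -90.9]  new-frame [  7.3  -2.6 -90.9]
[ 0.509 -0.335  0.252]
small top [196 192 118  82] 7943 c [ 448.5 -346.9] r 26.4 med z 0.1146 bbox mid [ 453.5 -346.9]
small top [319 241  41  33] 322 c [ 451.6 -384. ] r 10.4 med z 0.1156 bbox mid [ 451.8 -382.7]
small top [153 242  40  32] 306 c [ 437.  -312.7] r 10.5 med z 0.1156 bbox mid [ 438.6 -312.6]
big top [164   0 176 164] 23639 c [ 517.1 -332.1] r 26.3 med z 0.1484 bbox mid [ 515.8 -332. ]
55 [0.56173751 0.21163294]
-55 [0.45226249 0.22236706]
yel [ 0.294 -0.315  0.031] [ 0.406 -0.121  1.467]
turq [ 0.332 -0.528  0.03 ] [ 0.407 -0.121  1.467]
wash [ 0.406 -0.121  0.03 ] [0.729 0.152 1.467]
t 2.20 tcp [ 0.4424 -0.349   0.1691] yaw 11.49 tilt 0.03 open 0.578 F [-0.7  1.3  0.2]
 turn z 17.09  old-frame shift mm [ 228.6 -525.5 -131. ]  new-frame [  64.1 -569.6 -130.9]
```

Emit:
apply_moves([
  [[0,0,0,0,0,0,75],[0,0,0,0,0,0,75],[0,0,0,6.4,-0.8,0,75],[0,0,0,0,0,0,75],[0,0,0,0,0,0,40],[0,0,0,0,0,0,40],[0,0,0,0,0,0,40],[0,0,0,0,0,0,40],[0,0,0,0,0,0,40],[0,0,0,0,0,0,40],[0,0,0,0,0,0,40],[0,0,0,0,0,0,40]],
], force=25)

```text
time_s: 3.2
tcp_pos: [0.4483, -0.3468, 0.1687]
orientation: [0.995, 0.1, -0.0, -0.0]
wrist_force: [0.0, 0.2, -1.1]
gripper_width: 0.569
```

```bash
python3 w.py w3.png; python3 -c "
from h import *
plan([.5617,.2116,.30],-5.6)"
```

```text
t 3.25 tcp [ 0.4483 -0.3468  0.1687] yaw 11.48 tilt 0.01 open 0.569 F [-0.8  0.1 -1.3]
 turn z -0.02  old-frame shift mm [  1.   -1.7 -91.3]  new-frame [  1.   -1.7 -91.3]
[ 0.514 -0.333  0.251]
small top [158 205 197  69] 7065 c [ 456.9 -344.7] r 41.7 med z 0.1146 bbox mid [ 456.4 -344.7]
big top [168   1 175 182] 24493 c [ 517.2 -332.2] r 26.3 med z 0.1484 bbox mid [ 517.2 -332.2]
t 3.25 tcp [ 0.4483 -0.3468  0.1687] yaw 11.48 tilt 0.01 open 0.569 F [-0.8  0.1 -1.3]
 turn z 17.08  old-frame shift mm [ 222.2 -524.7 -131.3]  new-frame [  58.3 -566.8 -131.3]
```

Emit:
apply_moves([
  [[0,0,0,0,0,-15,40],[0,0,0,0,0,-30,40],[0,0,0,0,0,-35,40],[0,0,0,0,0,-35,40],[0,0,0,0,-15,-16,40],[0,0,0,0,-30,0,40],[0,0,0,10,-38,0,40],[0,0,0,15,-38,0,40],[0,0,0,15,-38,0,40],[0,0,0,15,-38,0,40],[0,0,0,15,-38,0,40],[0,0,0,15,-38,0,40]],
])

```text
time_s: 4.25
tcp_pos: [0.477, -0.0605, 0.2996]
orientation: [0.995, 0.1, -0.0, 0.0]
wrist_force: [0.9, -0.6, -2.0]
gripper_width: 0.571
```

```bash
python3 -c "
from h import *
plan([.5617,.2116,.30],-5.6)"
```

```text
t 4.25 tcp [ 0.477  -0.0605  0.2996] yaw 11.46 tilt 0.0 open 0.571 F [ 0.9 -0.6 -2. ]
 turn z 17.06  old-frame shift mm [ 137.1 -249.8   -0.4]  new-frame [  57.8 -279.1   -0.4]
```

Emit:
apply_moves([
  [[0,0,5.7,0,0,0,40],[0,0,5.7,0,0,0,40],[0,0,5.7,0,0,0,40],[0,0,0,6,-30,0,40],[0,0,0,8,-40,0,40],[0,0,0,8,-40,0,40],[0,0,0,8,-40,0,40],[0,0,0,8,-40,0,40],[0,0,0,8,-40,0,40],[0,0,0,8,-32,0,40],[0,0,0,4,-18,0,40],[0,0,0,0,0,0,40]],
])

```text
time_s: 5.25
tcp_pos: [0.5624, 0.2143, 0.2988]
orientation: [0.999, -0.047, -0.001, -0.0]
wrist_force: [0.2, -0.2, -3.2]
gripper_width: 0.567
```

```bash
python3 - <<'E'
from h import *
p,d,c=grab('wrist','w4.png')
plan([.5617,.2116,.1705],-5.6)
E
```

```text
t 5.30 tcp [0.5622 0.2123 0.2987] yaw -5.45 tilt 0.09 open 0.570 F [ 0.6  0.1 -2.8]
 turn z 0.15  old-frame shift mm [ -0.2   0.7 128.2]  new-frame [ -0.4   0.8 128.2]
```

View pics/w4.png

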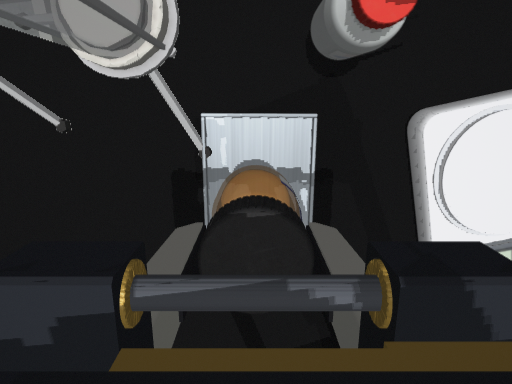

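Held bottle (255,230) is centred over the tray (rims at 203–316). Lowering it now.

Emit:
apply_moves([
  [[0,0,0,0,1,25,40],[0,0,0,0,0,35,40],[0,0,0,0,0,35,40],[0,0,0,0,0,22,40],[0,0,0,0,0,8,40],[0,0,0,0,0,4,40],[0,0,0,0,0,0,40],[0,0,0,0,0,0,40],[0,0,0,0,0,0,75],[0,0,0,0,0,0,75],[0,0,0,0,0,0,100],[0,0,0,0,0,0,100]],
])

```text
time_s: 6.3
tcp_pos: [0.563, 0.2098, 0.172]
orientation: [0.999, -0.049, 0.001, -0.0]
wrist_force: [0.3, 0.2, -0.2]
gripper_width: 0.805
```

```bash
python3 w.py w5.png; python3 -c "
from h import *
plan([.5175,-.332,.30],11.5)"
```

```text
t 6.35 tcp [0.5628 0.2098 0.1716] yaw -5.61 tilt 0.08 open 0.845 F [-0.4  0.2 -0.5]
 turn z -17.11  old-frame shift mm [-58.9 563.2 -88.7]  new-frame [-222.1  521.   -88.4]
[0.63  0.204 0.254]
small top [200 201 115  73] 6805 c [564.5 209.7] r 26.4 med z 0.1146 bbox mid [572.2 209.6]
small top [136 239  40  35] 332 c [568.4 254.9] r 10.9 med z 0.1155 bbox mid [568.7 254.3]
small top [336 239  41  35] 343 c [559.7 165.5] r 10.9 med z 0.1157 bbox mid [560.9 165.5]
t 6.35 tcp [0.5628 0.2098 0.1716] yaw -5.61 tilt 0.08 open 0.845 F [-0.4  0.2 -0.5]
 turn z -17.11  old-frame shift mm [   8.1  543.5 -128.7]  new-frame [-152.4  521.9 -128.4]
```

Emit:
apply_moves([
  [[0,0,0,0,0,-30,100],[0,0,0,0,0,-40,100],[0,0,0,0,0,-40,100],[0,0,-5.7,0,0,-18,100],[0,0,-5.7,0,0,0,100],[0,0,-5.7,0,0,0,100],[0,0,0,-11,35,0,100],[0,0,0,-12,41,0,100],[0,0,0,-12,41,0,100],[0,0,0,-12,41,0,100],[0,0,0,-12,41,0,100],[0,0,0,-12,41,0,100]],
])

```text
time_s: 7.35
tcp_pos: [0.5405, -0.0362, 0.2992]
orientation: [0.995, 0.1, 0.0, 0.0]
wrist_force: [1.0, 0.3, 0.4]
gripper_width: 1.0
```

Emit:
apply_moves([
  [[0,0,0,-12,41,0,100],[0,0,0,-12,41,0,100],[0,0,0,-12,41,0,100],[0,0,0,-12,41,0,100],[0,0,0,-11,41,0,100],[0,0,0,-11,41,0,100],[0,0,0,-11,36,0,100],[0,0,0,0,0,0,100],[0,0,0,0,0,0,100]],
])

```text
time_s: 8.1
tcp_pos: [0.5175, -0.3232, 0.2985]
orientation: [0.995, 0.098, -0.0, -0.0]
wrist_force: [-0.3, 0.2, -0.4]
gripper_width: 0.997
```

```bash
python3 w.py w6.png; python3 -c "
from h import *
plan([.5173,-.3322,.202],11.5)"
```

```text
t 8.15 tcp [ 0.518  -0.3217  0.2985] yaw 11.39 tilt 0.04 open 1.001 F [-0.8  1.   0.3]
 turn z -0.11  old-frame shift mm [-72.2   9.3  38.5]  new-frame [-72.2   9.1  38.5]
[ 0.584 -0.309  0.381]
small top [409   0  72  58] 399 c [ 665.7 -434.7] r 34.0 med z 0.1155 bbox mid [ 664.  -434.7]
small top [483 152  29  89] 541 c [ 551.6 -519.7] r 38.1 med z 0.1153 bbox mid [ 551.6 -519.8]
big top [436   0  76  50] 484 c [ 660.9 -436.7] r 29.7 med z 0.1495 bbox mid [ 659.9 -436.7]
big top [233 170  72  69] 3810 c [ 517.7 -332. ] r 26.3 med z 0.1483 bbox mid [ 517.6 -332.1]
t 8.15 tcp [ 0.518  -0.3217  0.2985] yaw 11.39 tilt 0.04 open 1.001 F [-0.8  1.   0.3]
 turn z -0.11  old-frame shift mm [-2.7 10.2 96.5]  new-frame [-2.7 10.2 96.5]
```

Emit:
apply_moves([
  [[0,0,0,-2.5,10,0,100],[0,0,0,0,0,25,100],[0,0,0,0,0,30,100],[0,0,0,0,0,25,100],[0,0,0,0,0,15,100],[0,0,0,0,0,0,80],[0,0,0,0,0,0,75]],
], force=35)

```text
time_s: 8.73
tcp_pos: [0.5178, -0.3303, 0.2032]
orientation: [0.995, 0.101, -0.001, -0.001]
wrist_force: [0.7, -0.5, 0.1]
gripper_width: 0.902
```

```bash
python3 w.py w7.png; python3 -c "
from h import *
plan([.5173,-.3321,.203],11.5)"
```

```text
t 8.78 tcp [ 0.5184 -0.331   0.2049] yaw 11.57 tilt 0.06 open 0.861 F [-0.5 -0.6  0.4]
 turn z 0.07  old-frame shift mm [-70.8  -0.2 -55.2]  new-frame [-70.8  -0.2 -55.1]
[ 0.584 -0.316  0.285]
small top [221 189  80  24] 417 c [ 531.1 -329.7] r 21.3 med z 0.1142 bbox mid [ 535.3 -329.7]
big top [203 208 116  66] 6215 c [ 517.8 -332. ] r 26.2 med z 0.1485 bbox mid [ 525.8 -332.1]
big top [123 241  42  33] 352 c [ 509.6 -281.1] r 10.3 med z 0.1496 bbox mid [ 511.2 -281.1]
big top [347 242  43  32] 361 c [ 529.5 -377.7] r 10.3 med z 0.1498 bbox mid [ 529.7 -376.4]
t 8.78 tcp [ 0.5184 -0.331   0.2049] yaw 11.57 tilt 0.06 open 0.861 F [-0.5 -0.6  0.4]
 turn z 0.07  old-frame shift mm [-1.3  0.8  1.9]  new-frame [-1.3  0.8  1.9]
```

Emit:
apply_moves([
  [[0,0,0,-0.5,1.3,1.5,75],[0,0,0,0,0,0,75],[0,0,0,0,0,0,75],[0,0,0,0,0,0,40],[0,0,0,0,0,0,40],[0,0,0,0,0,0,40],[0,0,0,0,0,0,40],[0,0,0,0,0,0,40],[0,0,0,0,0,0,40]],
])

```text
time_s: 9.53
tcp_pos: [0.5176, -0.3329, 0.2025]
orientation: [0.995, 0.1, 0.0, 0.0]
wrist_force: [0.2, 0.1, 1.9]
gripper_width: 0.563
```

```bash
python3 w.py w8.png; python3 -c "
from h import *
plan([.4523,.2224,.35],-5.6)"
```

```text
t 9.58 tcp [ 0.5176 -0.3329  0.2024] yaw 11.49 tilt 0.01 open 0.563 F [0.1 0.6 2.2]
 turn z -0.01  old-frame shift mm [-69.6  -1.8 -57.6]  new-frame [-69.6  -1.8 -57.6]
[ 0.584 -0.319  0.285]
small top [216 188  81  25] 416 c [ 531.2 -330. ] r 21.5 med z 0.1140 bbox mid [ 535.5 -330. ]
big top [158 206 196  68] 6956 c [ 526.2 -330.7] r 41.7 med z 0.1486 bbox mid [ 525.7 -330.7]
t 9.58 tcp [ 0.5176 -0.3329  0.2024] yaw 11.49 tilt 0.01 open 0.563 F [0.1 0.6 2.2]
 turn z 17.09  old-frame shift mm [  46.6 -557.2 -147.7]  new-frame [-119.2 -546.3 -147.6]
```

Emit:
apply_moves([
  [[0,0,0,0,0,-15,40],[0,0,0,0,0,-30,40],[0,0,0,0,0,-38,40],[0,0,0,0,0,-38,40],[0,0,0,0,-15,-27,40],[0,0,0,0,-30,0,40],[0,0,0,0,-38,0,40],[0,0,0,0,-38,0,40],[0,0,0,0,-38,0,40],[0,0,0,0,-38,0,40],[0,0,0,0,-38,0,40],[0,0,0,0,-38,0,40]],
])

```text
time_s: 10.58
tcp_pos: [0.4621, -0.0637, 0.3493]
orientation: [0.995, 0.1, -0.001, -0.0]
wrist_force: [1.1, -0.6, -3.7]
gripper_width: 0.563
```

```bash
python3 -c "
from h import *
plan([.4523,.2224,.35],-5.6)"
```

```text
t 10.58 tcp [ 0.4621 -0.0637  0.3493] yaw 11.46 tilt 0.08 open 0.563 F [ 1.1 -0.6 -3.7]
 turn z 17.06  old-frame shift mm [  47.3 -282.4   -0.6]  new-frame [ -37.6 -283.8   -0.7]
```

Emit:
apply_moves([
  [[0,0,5.7,0,0,0,40],[0,0,5.7,0,0,0,40],[0,0,5.7,0,0,0,40],[0,0,0,-5,-30,0,40],[0,0,0,-6,-40,0,40],[0,0,0,-6,-40,0,40],[0,0,0,-6,-40,0,40],[0,0,0,-6,-40,0,40],[0,0,0,-5,-40,0,40],[0,0,0,-5,-35,0,40],[0,0,0,0,-20,0,40],[0,0,0,0,0,30,40]],
])

```text
time_s: 11.58
tcp_pos: [0.4537, 0.2268, 0.3252]
orientation: [0.999, -0.047, 0.004, -0.003]
wrist_force: [1.0, -0.2, -2.1]
gripper_width: 0.563
```

```bash
python3 - <<'E'
from h import *
p,d,c=grab('wrist','w9.png')
plan([.4523,.2224,.203],-5.6)
E
```

```text
t 11.63 tcp [0.4509 0.224  0.3149] yaw -5.41 tilt 0.23 open 0.562 F [ -1.4  -0.3 -10.6]
 turn z 0.19  old-frame shift mm [  1.9   1.3 111.9]  new-frame [  1.5   1.5 111.9]
```

View pics/w9.png

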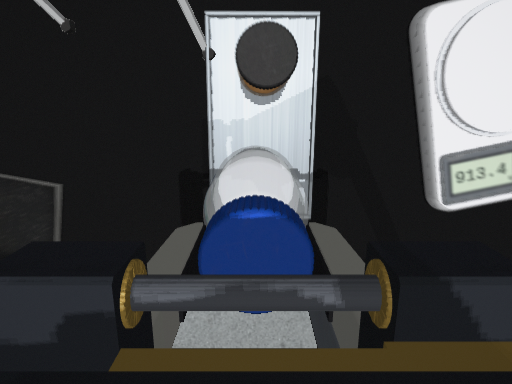

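Small bottle (266,55) stands in the tray; the big one is over the front half. Lowering it.

Emit:
apply_moves([
  [[0,0,0,0,0,30,40],[0,0,0,0,0,35,40],[0,0,0,0,0,30,40],[0,0,0,0,0,14,40],[0,0,0,0,0,6,40],[0,0,0,0,0,2,40],[0,0,0,0,0,0,40],[0,0,0,0,0,0,40],[0,0,0,0,0,0,75],[0,0,0,0,0,0,75],[0,0,0,0,0,0,100],[0,0,0,0,0,0,100]],
])

```text
time_s: 12.63
tcp_pos: [0.4527, 0.2223, 0.204]
orientation: [0.999, -0.049, 0.001, -0.0]
wrist_force: [-0.1, 0.1, -0.3]
gripper_width: 0.799
```

```bash
python3 w.py w10.png; python3 -c "
from h import *
plan([.5915,-.3165,.25],-11)"
```

```text
t 12.68 tcp [0.4526 0.2222 0.2038] yaw -5.61 tilt 0.06 open 0.844 F [0.2 0.3 0.4]
 turn z -17.11  old-frame shift mm [ 52.  564.8 -56.4]  new-frame [-116.6  555.1  -56.2]
[0.52  0.216 0.286]
small top [205   0 112  70] 6207 c [563.5 209.6] r 26.3 med z 0.1148 bbox mid [554.  209.7]
small top [218 189  80  25] 410 c [465.5 220.3] r 21.4 med z 0.1141 bbox mid [470.2 220.3]
big top [200 207 115  67] 6180 c [452.2 222.1] r 26.2 med z 0.1485 bbox mid [461.4 222.1]
big top [134 241  41  33] 333 c [458.7 267. ] r 10.4 med z 0.1496 bbox mid [459.  266.3]
big top [337 241  40  33] 335 c [450.1 178.2] r 10.4 med z 0.1497 bbox mid [450.9 178.2]
t 12.68 tcp [0.4526 0.2222 0.2038] yaw -5.61 tilt 0.06 open 0.844 F [0.2 0.3 0.4]
 turn z 5.39  old-frame shift mm [191.  522.5 -46.2]  new-frame [239.2 502.3 -46.2]
```

Emit:
apply_moves([
  [[0,0,0,0,0,-35,100],[0,0,5.4,0,0,-40,100],[0,0,0,5,35,0,100],[0,0,0,10,41,0,100],[0,0,0,15,41,0,100],[0,0,0,15,41,0,100],[0,0,0,15,41,0,100],[0,0,0,15,41,0,100],[0,0,0,15,41,0,100],[0,0,0,15,41,0,100],[0,0,0,15,41,0,100],[0,0,0,15,41,0,100]],
])

```text
time_s: 13.68
tcp_pos: [0.505, -0.1862, 0.2786]
orientation: [0.995, -0.096, 0.0, 0.0]
wrist_force: [1.4, 0.3, 0.5]
gripper_width: 0.998
```

Emit:
apply_moves([
  [[0,0,0,15,41,0,100],[0,0,0,15,41,0,100],[0,0,0,15,20,0,100],[0,0,0,0,0,0,100],[0,0,0,0,0,0,100],[0,0,0,0,0,0,100]],
])

```text
time_s: 14.18
tcp_pos: [0.529, -0.2883, 0.278]
orientation: [0.995, -0.096, -0.0, -0.0]
wrist_force: [0.3, -0.1, -0.5]
gripper_width: 0.999
```

```bash
python3 - <<'E'
from h import *
plan([.5915,-.3165,.25],-11)
p,d,c=grab('wrist','w11.png');np.savez('pics/w11.npz',p=p,d=d,pos=c['position'],rot=c['rotation'],K=c['camera_matrix'])
E
```

```text
t 14.18 tcp [ 0.529  -0.2883  0.278 ] yaw -11.02 tilt 0.05 open 0.999 F [ 0.3 -0.1 -0.5]
 turn z -0.02  old-frame shift mm [66.8 15.8 27.9]  new-frame [66.8 15.8 28. ]
```

View pics/w11.png

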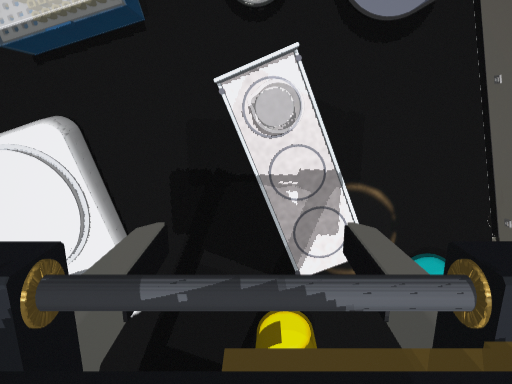

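```bash
python3 - <<'E'
from h import *
z=np.load('pics/w11.npz');p=z['p'];c=dict(camera_matrix=z['K'],position=z['pos'],rotation=z['rot'])
cv2.imwrite('pics/crop2.png',cv2.resize(p[70:150,225:325],None,fx=6,fy=6,interpolation=cv2.INTER_CUBIC)[:,:,::-1])
for n,(u,v) in dict(front=(319.5,232.5),mid=(297,171.5)).items(): print(n,onplane(c,u,v,.004).round(4))
g=cv2.cvtColor(p,cv2.COLOR_RGB2GRAY)
P=cloud(c,z['d']); s=P[75:145,230:320].reshape(-1,3); t=s[(s[:,2]>.045)&(s[:,2]<.075)]; print(len(t), np.median(t,0) if len(t) else '', t.min(0) if len(t) else '', t.max(0) if len(t) else '')
E
```

```text
front [ 0.4463 -0.3454  0.004 ]
mid [ 0.5203 -0.3317  0.004 ]
775 [ 0.59508958 -0.32157239  0.06121758] [ 0.56936423 -0.34204837  0.04500178] [ 0.61489351 -0.29484074  0.06397753]
```

View pics/crop2.png

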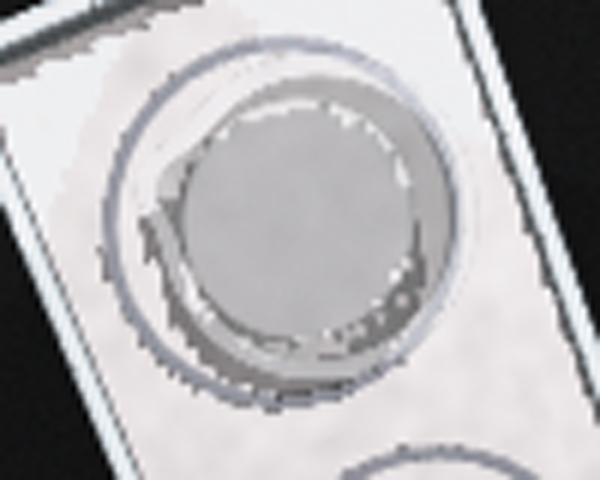

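Beaker in the back circle, base disc at (275,107); its spout points to the image left (crop 150,215). The two empty place circles are at (297,171) and (319,232).

```bash
python3 - <<'E'
from h import *
z=np.load('pics/w11.npz');p=z['p'];c=dict(camera_matrix=z['K'],position=z['pos'],rotation=z['rot'])
print('base',onplane(c,275,107,.006).round(4))
P=cloud(c,z['d']); s=P[75:145,230:320].reshape(-1,3); t=s[(s[:,2]>.056)&(s[:,2]<.066)]; q=np.float32(t[:,:2]*1000)
e=cv2.minEnclosingCircle(q);print(len(q),e,q.min(0),q.max(0))
plan([.592,-.3185,.18],-11)
E
```

```text
base [ 0.5914 -0.3201  0.006 ]
640 ((592.8226928710938, -317.69915771484375), 24.588651657104492) [ 569.3642  -342.04837] [ 614.8935  -294.84073]
t 14.23 tcp [ 0.529  -0.2878  0.2782] yaw -10.97 tilt 0.03 open 1.000 F [-0.1 -0.2  0.1]
 turn z 0.03  old-frame shift mm [67.7 18.2 98.2]  new-frame [67.7 18.1 98.2]
```

```bash
python3 - <<'E'
from h import *
z=np.load('pics/w11.npz');p=z['p'];c=dict(camera_matrix=z['K'],position=z['pos'],rotation=z['rot'])
P1=cloud(c,z['d']).reshape(-1,3)
q=np.load('pics/top0.npz');P2=cloud(cams.calibration('top'),q['d']).reshape(-1,3)
zs=np.load('pics/scene0.npz');P3=cloud(cams.calibration('scene'),zs['d']).reshape(-1,3)
for nm,P in (('w',P1),('t',P2),('s',P3)):
    k=P[(P[:,2]>.09)&(P[:,2]<.3)&(P[:,0]>.56)&(P[:,0]<.78)&(P[:,1]>-.5)&(P[:,1]<-.15)]
    print(nm,len(k), k.min(0).round(3) if len(k) else'',k.max(0).round(3) if len(k) else '')
    for yaw in (0,5,10,15):
        a=np.radians(yaw);d=k[:,:2]-[.592,-.3187];u=abs(d@[np.cos(a),np.sin(a)])-.0375;v=abs(d@[np.sin(a),-np.cos(a)])-.094
        g=np.hypot(np.maximum(u,0),np.maximum(v,0)); 
        if len(k): print(yaw,np.percentile(g,[0,1,5]).round(3),k[g.argmin()].round(3))
# spout: rim outer points beyond 23.5mm from fitted centre
t=P1.reshape(384,512,3)[75:145,230:320].reshape(-1,3);t=t[(t[:,2]>.05)&(t[:,2]<.066)];d=(t[:,:2]-[.592,-.3188])*1000;r=np.hypot(*d.T);a=np.degrees(np.arctan2(d[:,1],d[:,0]))
for lo in range(-180,180,20):
    m=(a>=lo)&(a<lo+20); print(lo,m.sum(),r[m].max().round(1) if m.any() else '',end='; ')
E
```

```text
w 8591 [ 0.56  -0.292  0.282] [ 0.576 -0.233  0.3  ]
0 [0. 0. 0.] [ 0.576 -0.233  0.284]
5 [0. 0. 0.] [ 0.576 -0.233  0.284]
10 [0. 0. 0.] [ 0.576 -0.233  0.284]
15 [0. 0. 0.] [ 0.576 -0.233  0.284]
t 1252 [ 0.65  -0.496  0.09 ] [ 0.754 -0.15   0.257]
0 [0.029 0.03  0.034] [ 0.655 -0.426  0.123]
5 [0.024 0.025 0.029] [ 0.657 -0.423  0.161]
10 [0.019 0.021 0.025] [ 0.661 -0.416  0.092]
15 [0.018 0.019 0.023] [ 0.665 -0.413  0.135]
s 1018 [ 0.644 -0.489  0.09 ] [ 0.742 -0.391  0.256]
0 [0.019 0.026 0.029] [ 0.649 -0.416  0.122]
5 [0.013 0.019 0.024] [ 0.649 -0.416  0.122]
10 [0.012 0.016 0.02 ] [ 0.649 -0.416  0.122]
15 [0.011 0.015 0.018] [ 0.662 -0.405  0.091]
-180 39 22.9; -160 37 22.6; -140 42 23.2; -120 43 23.3; -100 48 23.4; -80 47 23.5; -60 44 23.4; -40 44 23.3; -20 40 22.9; 0 37 23.0; 20 35 22.7; 40 49 25.6; 60 63 25.9; 80 32 22.6; 100 31 22.2; 120 33 22.3; 140 32 22.2; 160 33 22.1;
```

Emit:
apply_moves([
  [[0,0,-7,0,0,0,90],[0,0,-7,0,0,0,90],[0,0,-7,0,0,0,90],[0,0,0,0,0,0,90],[0,0,0,0,0,0,90]],
])

```text
time_s: 14.65
tcp_pos: [0.5292, -0.2876, 0.2787]
orientation: [0.996, 0.086, 0.0, 0.0]
wrist_force: [-0.0, 1.3, -0.7]
gripper_width: 0.9
```

```bash
python3 - <<'E'
from h import *
plan([.592,-.3191,.105],10)
E
```

```text
t 14.65 tcp [ 0.5292 -0.2876  0.2787] yaw 9.85 tilt 0.03 open 0.900 F [-0.   1.3 -0.7]
 turn z -0.15  old-frame shift mm [ 56.4  41.8 173.7]  new-frame [ 56.4  42.  173.7]
```

Emit:
apply_moves([
  [[0,0,0,18,14,0,90],[0,0,0,24,18,0,90],[0,0,0,14,10,0,90],[0,0,0,0,0,30,90],[0,0,0,0,0,35,90],[0,0,0,0,0,35,90],[0,0,0,0,0,25,90],[0,0,0,0,0,0,90],[0,0,0,0,0,0,90],[0,0,0,0,0,0,90]],
])

```text
time_s: 15.48
tcp_pos: [0.5925, -0.3206, 0.1556]
orientation: [0.996, 0.086, 0.001, 0.001]
wrist_force: [1.3, -0.7, -0.1]
gripper_width: 0.902
```

```bash
python3 - <<'E'
from h import *
plan([.592,-.3191,.105],10)
p,d,c=grab('wrist','w12.png');P=cloud(c,d).reshape(-1,3)
t=P[(P[:,2]>.05)&(P[:,2]<.067)&(np.hypot(P[:,0]-.592,P[:,1]+.319)<.028)];q=np.float32(t[:,:2]*1000);e=cv2.minEnclosingCircle(q);print(len(q),e)
E
```

```text
t 15.48 tcp [ 0.5925 -0.3206  0.1556] yaw 9.90 tilt 0.15 open 0.902 F [ 1.3 -0.7 -0.1]
 turn z -0.1  old-frame shift mm [-0.3 -1.7 50.6]  new-frame [-0.2 -1.6 50.6]
2049 ((593.5081787109375, -317.861328125), 24.916549682617188)
```

View pics/w12.png

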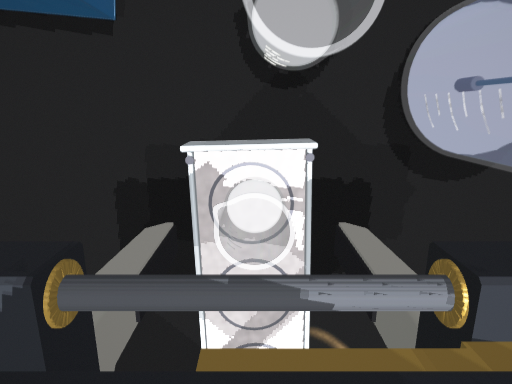

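Beaker rim (253,231) lies between the fingers; the taller beaker and carboy are clear.

Emit:
apply_moves([
  [[0,0,0,0,-1,25,85],[0,0,0,0,0,18,80],[0,0,0,0,0,7,75],[0,0,0,0,0,0,75],[0,0,0,0,0,0,75],[0,0,0,0,0,0,30],[0,0,0,0,0,0,30],[0,0,0,0,0,0,30],[0,0,0,0,0,0,30],[0,0,0,0,0,0,30],[0,0,0,0,0,0,30],[0,0,0,0,0,0,30]],
], force=10)

```text
time_s: 16.53
tcp_pos: [0.5917, -0.3197, 0.104]
orientation: [0.996, 0.087, 0.0, 0.0]
wrist_force: [-0.5, 0.4, 5.5]
gripper_width: 0.48
```

```bash
python3 - <<'E'
from h import *
plan([.5385,-.042,.24],10)
E
```

```text
t 16.53 tcp [ 0.5917 -0.3197  0.104 ] yaw 9.99 tilt 0.06 open 0.480 F [-0.5  0.4  5.5]
 turn z -0.01  old-frame shift mm [  -4.2 -282.6 -136.2]  new-frame [  -4.2 -282.7 -136. ]
```

Emit:
apply_moves([
  [[0,0,0,0,0,0,30],[0,0,0,0,0,-8,30],[0,0,0,0,0,-20,30],[0,0,0,0,0,-35,30],[0,0,0,0,0,-35,30],[0,0,0,0,0,-30,30],[0,0,0,0,-15,-8,30],[0,0,0,0,-25,0,30],[0,0,0,0,-30,0,30],[0,0,0,0,-30,0,30]],
])

```text
time_s: 17.37
tcp_pos: [0.5735, -0.2203, 0.2396]
orientation: [0.996, 0.086, 0.0, 0.0]
wrist_force: [1.4, -1.0, -0.4]
gripper_width: 0.48
```

```bash
python3 - <<'E'
from h import *
plan([.5385,-.042,.24],10)
p,d,c=grab('wrist','w13.png');np.savez('pics/w13.npz',p=p,d=d,pos=c['position'],rot=c['rotation'],K=c['camera_matrix'])
E
```

```text
t 17.37 tcp [ 0.5735 -0.2203  0.2396] yaw 9.92 tilt 0.01 open 0.480 F [ 1.4 -1.  -0.4]
 turn z -0.08  old-frame shift mm [  -3.8 -181.7   -0.4]  new-frame [  -3.5 -181.7   -0.4]
```

View pics/w13.png

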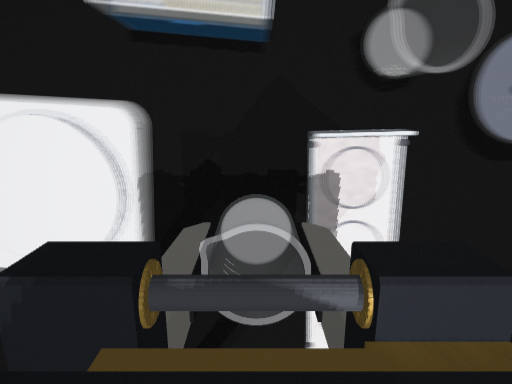

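Beaker held upright (rim at 255,275) and the lane is empty. Moving on towards the pan.

Emit:
apply_moves([
  [[0,0,0,-30,-30,0,30],[0,0,0,-30,-30,0,30],[0,0,0,-30,-30,0,30],[0,0,0,0,-20,0,30],[0,0,0,0,0,0,30],[0,0,0,0,0,0,30],[0,0,0,0,0,0,30]],
])

```text
time_s: 18.0
tcp_pos: [0.4687, -0.13, 0.2399]
orientation: [0.996, 0.087, 0.001, 0.0]
wrist_force: [0.3, -0.1, -0.1]
gripper_width: 0.483
```

```bash
python3 - <<'E'
from h import *
plan([.5385,-.042,.24],10)
p,d,c=grab('wrist','w14.png');np.savez('pics/w14.npz',p=p,d=d,pos=c['position'],rot=c['rotation'],K=c['camera_matrix'])
P=cloud(c,d)
m=(np.hypot(P[...,0]-.537,P[...,1]+.044)<.1)&(P[...,2]<.06)
print(np.histogram(P[m][:,2],bins=np.arange(.024,.054,.002)))
k=m&(P[...,2]>.0395)
b=cv2.morphologyEx(k.astype(np.uint8),cv2.MORPH_OPEN,np.ones((5,5)));ct=max(cv2.findContours(b,0,1)[0],key=cv2.contourArea)
w=np.float32([onplane(c,*q[0],.042)[:2]*1000 for q in ct]);print(cv2.minEnclosingCircle(w),cv2.fitEllipse(w),w.min(0),w.max(0))
E
```

```text
t 18.00 tcp [ 0.4687 -0.13    0.2399] yaw 10.01 tilt 0.08 open 0.483 F [ 0.3 -0.1 -0.1]
 turn z 0.01  old-frame shift mm [ 84.  -74.5  -0.1]  new-frame [ 84.  -74.5  -0.1]
(array([  170,   901,  5931,  3974,  2865,    61,     0,   287, 15645,
        6258,    12,     0,     0,     0]), array([0.024, 0.026, 0.028, 0.03 , 0.032, 0.034, 0.036, 0.038, 0.04 ,
       0.042, 0.044, 0.046, 0.048, 0.05 , 0.052]))
((538.1143188476562, -42.93264389038086), 65.8831558227539) ((537.7512817382812, -42.914852142333984), (129.31375122070312, 130.39259338378906), 178.96578979492188) [ 472.43088 -108.50533] [603.12836   22.746618]
```

View pics/w14.png

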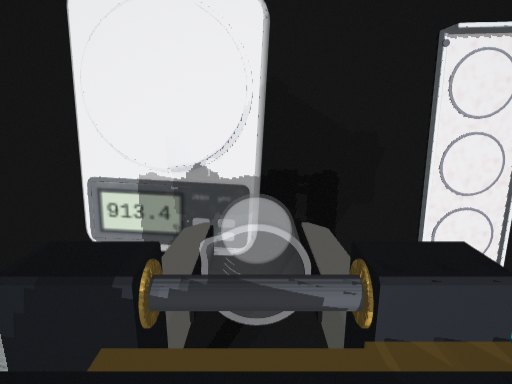

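Clean pan fit: circle centre at pixel (166,80), world (0.538, −0.043).

Emit:
apply_moves([
  [[0,0,0,20,-18,0,30],[0,0,0,30,-26,0,30],[0,0,0,23,-20,0,30],[0,0,0,10,-10,0,30],[0,0,0,0,0,30,30],[0,0,0,0,0,35,30],[0,0,0,0,0,20,30],[0,0,0,0,0,6,30],[0,0,0,0,0,0,30],[0,0,0,0,0,0,30]],
])

```text
time_s: 18.88
tcp_pos: [0.5377, -0.0429, 0.149]
orientation: [0.996, 0.087, 0.0, 0.0]
wrist_force: [0.3, 0.3, 0.1]
gripper_width: 0.479
```

```bash
python3 - <<'E'
from h import *
plan([.5378,-.0429,.1425],10)
E
```

```text
t 18.88 tcp [ 0.5377 -0.0429  0.149 ] yaw 9.95 tilt 0.02 open 0.479 F [0.3 0.3 0.1]
 turn z -0.05  old-frame shift mm [ 0.1 -0.   6.5]  new-frame [ 0.1 -0.   6.5]
```

Lower gently, watching the force.

Emit:
apply_moves([
  [[0,0,0,0,0,3,30],[0,0,0,0,0,2,30],[0,0,0,0,0,1.5,30],[0,0,0,0,0,0,30],[0,0,0,0,0,0,30]],
])

```text
time_s: 19.3
tcp_pos: [0.5373, -0.0423, 0.1422]
orientation: [0.996, 0.087, 0.0, 0.0]
wrist_force: [-0.4, -0.0, -1.0]
gripper_width: 0.484
```

Emit:
apply_moves([
  [[0,0,0,0,0,0.5,30],[0,0,0,0,0,0,30],[0,0,0,0,0,0,60],[0,0,0,0,0,0,70],[0,0,0,0,0,0,80],[0,0,0,0,0,0,90],[0,0,0,0,0,0,90],[0,0,0,0,0,-15,90],[0,0,0,0,0,-30,90],[0,0,0,0,0,-40,90],[0,0,0,0,0,-40,90],[0,0,0,0,0,-15,90]],
])

```text
time_s: 20.3
tcp_pos: [0.5389, -0.0425, 0.2878]
orientation: [0.996, 0.087, 0.004, 0.001]
wrist_force: [0.1, 0.8, 1.0]
gripper_width: 0.898
```

```bash
python3 - <<'E'
from h import *
plan([.4525,.2222,.28],-5.6)
p,d,c=grab('wrist','w15.png');P=cloud(c,d).reshape(-1,3)
t=P[(P[:,2]>.09)&(P[:,2]<.106)&(np.hypot(P[:,0]-.538,P[:,1]+.043)<.035)];q=np.float32(t[:,:2]*1000);e=cv2.minEnclosingCircle(q);print(len(q),e,np.median(t[:,2]))
E
```

```text
t 20.30 tcp [ 0.5389 -0.0425  0.2878] yaw 9.99 tilt 0.45 open 0.898 F [0.1 0.8 1. ]
 turn z 15.59  old-frame shift mm [ -39.2 -275.7    6.8]  new-frame [-111.8 -255.     7.8]
755 ((539.0205688476562, -40.11973571777344), 24.700387954711914) 0.09888771602215363
```

View pics/w15.png

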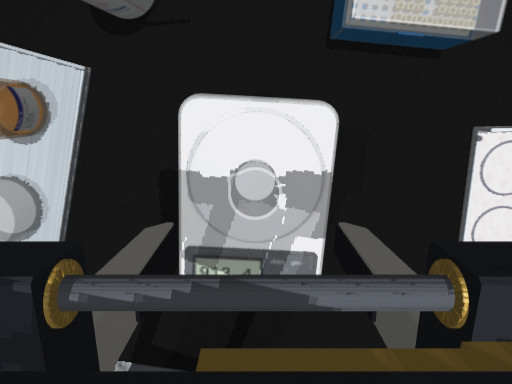

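Beaker stands upright on the pan's middle: base (255,181), pan circle centre about (256,175). Back to the tray for the big bottle.

Emit:
apply_moves([
  [[0,0,5.2,0,0,0,100],[0,0,5.2,0,0,0,100],[0,0,5.2,0,0,0,100],[0,0,0,-13,-30,0,100],[0,0,0,-17,-39,0,100],[0,0,0,-17,-39,0,100],[0,0,0,-17,-39,0,100],[0,0,0,-17,-39,0,100],[0,0,0,-17,-39,0,100],[0,0,0,-14,-30,0,100],[0,0,0,0,0,0,100],[0,0,0,0,0,0,100]],
], force=35)

```text
time_s: 21.35
tcp_pos: [0.4511, 0.2197, 0.2808]
orientation: [0.999, -0.047, -0.0, 0.0]
wrist_force: [0.9, 0.0, -0.4]
gripper_width: 0.999
```

```bash
python3 w.py w16.png; python3 -c "
from h import *
plan([.4523,.2221,.203],-5.6)"
```

```text
t 21.40 tcp [0.4517 0.2185 0.2808] yaw -5.50 tilt 0.05 open 1.000 F [-0.2 -0.2  0.5]
 turn z -17.0  old-frame shift mm [ 51.4 561.1  21.2]  new-frame [-114.9  551.7   20.8]
[0.518 0.214 0.363]
small top [218   0  76  79] 4789 c [564.  209.6] r 26.4 med z 0.1147 bbox mid [563.4 209.6]
big top [214 171  77  75] 4424 c [451.9 222.2] r 26.3 med z 0.1483 bbox mid [451.9 222.2]
t 21.40 tcp [0.4517 0.2185 0.2808] yaw -5.50 tilt 0.05 open 1.000 F [-0.2 -0.2  0.5]
 turn z 0.1  old-frame shift mm [ 0.3 -3.7 77.8]  new-frame [ 0.3 -3.6 77.8]
```

Emit:
apply_moves([
  [[0,0,0,0.5,-3.5,20,100],[0,0,0,0,0,30,100],[0,0,0,0,0,20,100],[0,0,0,0,0,8,90],[0,0,0,0,0,0,80],[0,0,0,0,0,0,75],[0,0,0,0,0,0,75]],
])

```text
time_s: 21.98
tcp_pos: [0.4539, 0.2215, 0.2049]
orientation: [0.999, -0.049, 0.001, -0.0]
wrist_force: [0.7, -0.1, 0.9]
gripper_width: 0.774
```

```bash
python3 -c "
from h import *
plan([.452,.2221,.203],-5.6)"
```

```text
t 21.98 tcp [0.4539 0.2215 0.2049] yaw -5.67 tilt 0.13 open 0.774 F [ 0.7 -0.1  0.9]
 turn z -0.07  old-frame shift mm [-2.  -0.4  1.9]  new-frame [-2.  -0.5  1.9]
```

Emit:
apply_moves([
  [[0,0,0,-1,-0.3,0.5,75],[0,0,0,0,0,0,75],[0,0,0,0,0,0,75],[0,0,0,0,0,0,40],[0,0,0,0,0,0,40],[0,0,0,0,0,0,40],[0,0,0,0,0,0,40],[0,0,0,0,0,0,40],[0,0,0,0,0,0,40]],
])

```text
time_s: 22.73
tcp_pos: [0.4519, 0.2221, 0.2028]
orientation: [0.999, -0.049, 0.0, 0.0]
wrist_force: [-0.3, 0.3, 1.1]
gripper_width: 0.565
```

```bash
python3 w.py w17.png;python3 -c "
from h import *
plan([.5177,-.332,.33],11.5)"
```

```text
t 22.78 tcp [0.4519 0.2221 0.2028] yaw -5.61 tilt 0.01 open 0.565 F [0.7 0.  1.5]
 turn z -17.11  old-frame shift mm [ 52.6 564.7 -57.1]  new-frame [-115.9  555.2  -57.2]
[0.519 0.216 0.285]
small top [204   0 113  68] 5982 c [562.2 209.6] r 26.3 med z 0.1148 bbox mid [553.2 209.6]
small top [217 188  81  25] 407 c [465.5 220.4] r 21.6 med z 0.1139 bbox mid [470.3 220.4]
big top [158 205 196  69] 7031 c [460.7 221.7] r 41.5 med z 0.1485 bbox mid [461.4 221.7]
t 22.78 tcp [0.4519 0.2221 0.2028] yaw -5.61 tilt 0.01 open 0.565 F [0.7 0.  1.5]
 turn z -17.11  old-frame shift mm [ 119.7  545.  -127.1]  new-frame [ -46.   556.1 -127.2]
```

Emit:
apply_moves([
  [[0,0,0,0,0,-15,40],[0,0,0,0,0,-30,40],[0,0,0,0,0,-38,40],[0,0,0,0,0,-38,40],[0,0,-5.7,0,0,-29,40],[0,0,-5.7,0,0,-10,40],[0,0,-5.7,0,0,0,40],[0,0,0,-2,20,0,40],[0,0,0,-4,35,0,40],[0,0,0,-4,40,0,40],[0,0,0,-4,40,0,40],[0,0,0,-4,40,0,40]],
])

```text
time_s: 23.78
tcp_pos: [0.4684, 0.0457, 0.3619]
orientation: [0.995, 0.101, -0.001, -0.0]
wrist_force: [0.9, -0.5, -4.6]
gripper_width: 0.566
```

Emit:
apply_moves([
  [[0,0,0,-4,40,0,40],[0,0,0,-4,40,0,40],[0,0,0,-4,40,0,40],[0,0,0,-4,40,0,40],[0,0,0,-4,40,0,40],[0,0,0,-4,40,0,40],[0,0,0,-4,40,0,40],[0,0,0,0,40,0,40],[0,0,0,0,35,0,40],[0,0,0,0,20,0,40],[0,0,0,0,6,0,40],[0,0,0,0,0,0,40]],
])

```text
time_s: 24.78
tcp_pos: [0.517, -0.3332, 0.3609]
orientation: [0.995, 0.099, -0.001, -0.001]
wrist_force: [-0.9, 0.4, -3.0]
gripper_width: 0.566
```

```bash
python3 - <<'E'
from h import *
p,d,c=grab('wrist','w18.png')
plan([.5177,-.332,.203],11.5)
E
```

```text
t 24.83 tcp [ 0.5171 -0.3319  0.3614] yaw 11.43 tilt 0.15 open 0.567 F [-0.8  0.4 -3.8]
 turn z -0.07  old-frame shift mm [  0.8   0.6 158.4]  new-frame [  0.6   0.2 158.4]
```

View pics/w18.png

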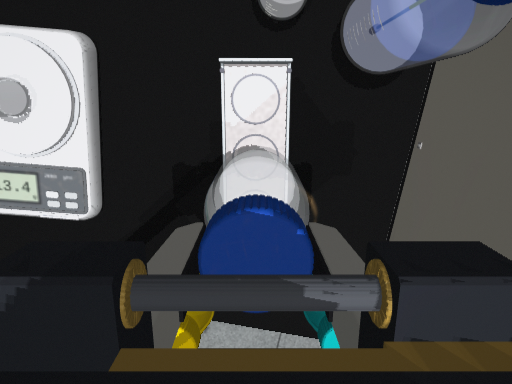

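Big bottle is over the lane centre line with the beaker still on the pan (12,97). Lower most of the way, then fine-correct.

Emit:
apply_moves([
  [[0,0,0,0,0,20,40],[0,0,0,0,0,35,40],[0,0,0,0,0,35,40],[0,0,0,0,0,35,40],[0,0,0,0,0,20,40],[0,0,0,0,0,5,40],[0,0,0,0,0,0,40],[0,0,0,0,0,0,40],[0,0,0,0,0,0,40]],
])

```text
time_s: 25.58
tcp_pos: [0.5187, -0.3322, 0.2157]
orientation: [0.995, 0.1, 0.002, 0.001]
wrist_force: [0.2, -0.4, -2.5]
gripper_width: 0.564
```

```bash
python3 - <<'E'
from h import *
plan([.5177,-.332,.203],11.5)
E
```

```text
t 25.58 tcp [ 0.5187 -0.3322  0.2157] yaw 11.52 tilt 0.25 open 0.564 F [ 0.2 -0.4 -2.5]
 turn z 0.02  old-frame shift mm [-1.  -0.4 12.7]  new-frame [-0.9 -0.4 12.7]
```

Emit:
apply_moves([
  [[0,0,0,-0.5,-0.3,5,40],[0,0,0,0,0,3,40],[0,0,0,0,0,1.5,40],[0,0,0,0,0,0,40],[0,0,0,0,0,0,40],[0,0,0,0,0,0,40]],
])

```text
time_s: 26.08
tcp_pos: [0.5169, -0.3318, 0.2033]
orientation: [0.995, 0.1, -0.0, -0.0]
wrist_force: [0.2, 0.7, -3.2]
gripper_width: 0.562
```

```bash
python3 - <<'E'
from h import *
plan([.5177,-.332,.203],11.5)
E
```

```text
t 26.08 tcp [ 0.5169 -0.3318  0.2033] yaw 11.48 tilt 0.0 open 0.562 F [ 0.2  0.7 -3.2]
 turn z -0.02  old-frame shift mm [0.8 0.4 0.3]  new-frame [0.8 0.4 0.3]
```

Emit:
apply_moves([
  [[0,0,0,0.8,0.3,0.6,40],[0,0,0,0,0,0,40],[0,0,0,0,0,0,40],[0,0,0,0,0,0,70],[0,0,0,0,0,0,80],[0,0,0,0,0,0,90],[0,0,0,0,0,0,100],[0,0,0,0,0,-15,100],[0,0,0,0,0,-30,100],[0,0,0,0,0,-35,100],[0,0,0,0,0,0,100],[0,0,0,0,0,0,100]],
])

```text
time_s: 27.08
tcp_pos: [0.519, -0.3328, 0.2864]
orientation: [0.995, 0.1, 0.002, 0.002]
wrist_force: [0.1, 0.1, -0.2]
gripper_width: 1.002
```

```bash
python3 w.py w19.png; python3 -c "
from h import *
plan([.5642,.2097,.25],-5.6)"
```

```text
t 27.13 tcp [ 0.5182 -0.3322  0.2839] yaw 11.49 tilt 0.15 open 1.002 F [-0.6  0.2 -0.3]
 turn z -0.01  old-frame shift mm [-70.4  -1.3  23.8]  new-frame [-70.4  -1.2  23.9]
[ 0.585 -0.318  0.369]
small top [402   0  75  57] 396 c [ 664.2 -435.1] r 32.7 med z 0.1154 bbox mid [ 662.7 -435.1]
small top [480 146  32  95] 603 c [ 558.  -519.2] r 38.9 med z 0.1153 bbox mid [ 558.  -519.3]
big top [431   0  81  49] 488 c [ 659.9 -437.8] r 28.9 med z 0.1494 bbox mid [ 658.7 -437.8]
big top [216 173  76  72] 4209 c [ 517.8 -331.9] r 26.3 med z 0.1483 bbox mid [ 517.9 -332. ]
t 27.13 tcp [ 0.5182 -0.3322  0.2839] yaw 11.49 tilt 0.15 open 1.002 F [-0.6  0.2 -0.3]
 turn z 17.09  old-frame shift mm [ 152.9 -521.9   33.1]  new-frame [  -7.1 -543.8   33.9]
```

Big bottle reads (517.8, −331.9) mm against (517.7, −332.0) at the start. Now the small one.

Emit:
apply_moves([
  [[0,0,5.7,0,0,0,100],[0,0,5.7,0,0,0,100],[0,0,5.7,0,0,0,100],[0,0,0,0,-30,0,100],[0,0,0,0,-40,0,100],[0,0,0,-1,-40,0,100],[0,0,0,-1,-40,0,100],[0,0,0,-1,-40,0,100],[0,0,0,-1,-40,0,100],[0,0,0,-1,-40,0,100],[0,0,0,-1,-40,0,100],[0,0,0,-1,-40,0,100]],
], force=25)

```text
time_s: 28.13
tcp_pos: [0.544, 0.0191, 0.2808]
orientation: [0.999, -0.049, -0.001, -0.0]
wrist_force: [-0.4, -0.0, 0.5]
gripper_width: 1.0
```

Emit:
apply_moves([
  [[0,0,0,0,-40,0,100],[0,0,0,0,-40,0,100],[0,0,0,0,-40,0,100],[0,0,0,0,-40,0,100],[0,0,0,0,-24,0,100],[0,0,0,0,-10,0,100],[0,0,0,0,0,0,100],[0,0,0,0,0,0,100]],
])

```text
time_s: 28.8
tcp_pos: [0.5635, 0.2097, 0.2813]
orientation: [0.999, -0.049, -0.001, 0.001]
wrist_force: [-0.4, -0.1, 0.2]
gripper_width: 1.0
```

```bash
python3 w.py w20.png; python3 -c "
from h import *
plan([.5642,.2097,.169],-5.6)"
```

```text
t 28.85 tcp [0.5637 0.209  0.2816] yaw -5.64 tilt 0.11 open 1.005 F [ 0.  -0.9 -0. ]
 turn z -17.14  old-frame shift mm [-59.7 562.6  22.4]  new-frame [-222.9  520.    21.6]
[0.631 0.204 0.363]
small top [129   0  18  33] 356 c [697.9 275.8] r 10.9 med z 0.1132 bbox mid [697.8 276.8]
small top [330   0  79  43] 824 c [688.3 120.6] r 26.7 med z 0.1158 bbox mid [680.8 120.7]
small top [55 35 78 31] 593 c [682.7 311.2] r 27.1 med z 0.1130 bbox mid [677.7 311.2]
small top [222 162  68  66] 3452 c [564.2 209.6] r 26.4 med z 0.1146 bbox mid [564.4 209.7]
big top [357   0  61  21] 891 c [682.2 122.3] r 16.7 med z 0.1508 bbox mid [678.2 122.3]
t 28.85 tcp [0.5637 0.209  0.2816] yaw -5.64 tilt 0.11 open 1.005 F [ 0.  -0.9 -0. ]
 turn z -0.04  old-frame shift mm [  0.6  -0.9 112.6]  new-frame [  0.4  -0.8 112.6]
```

Emit:
apply_moves([
  [[0,0,0,0.3,-0.7,25,100],[0,0,0,0,0,35,100],[0,0,0,0,0,32,100],[0,0,0,0,0,16,90],[0,0,0,0,0,4,80],[0,0,0,0,0,0,75],[0,0,0,0,0,0,75],[0,0,0,0,0,0,75]],
])

```text
time_s: 29.52
tcp_pos: [0.5657, 0.2106, 0.173]
orientation: [0.999, -0.049, 0.002, -0.001]
wrist_force: [0.6, 0.2, 0.2]
gripper_width: 0.756
```

```bash
python3 -c "
from h import *
plan([.5642,.2097,.169],-5.6)"
```

```text
t 29.52 tcp [0.5657 0.2106 0.173 ] yaw -5.67 tilt 0.2 open 0.756 F [0.6 0.2 0.2]
 turn z -0.07  old-frame shift mm [-1.4  1.   4. ]  new-frame [-1.4  1.   4. ]
```

Emit:
apply_moves([
  [[0,0,0,-0.5,0.6,1,75],[0,0,0,0,0,0,75],[0,0,0,0,0,0,75],[0,0,0,0,0,0,40],[0,0,0,0,0,0,40],[0,0,0,0,0,0,40],[0,0,0,0,0,0,40],[0,0,0,0,0,0,40],[0,0,0,0,0,0,40]],
])

```text
time_s: 30.27
tcp_pos: [0.5638, 0.2104, 0.1697]
orientation: [0.999, -0.049, 0.0, 0.0]
wrist_force: [0.4, -0.2, 0.5]
gripper_width: 0.564
```

```bash
python3 -c "
from h import *
plan([.4483,-.3468,.33],11.5)"
```

```text
t 30.27 tcp [0.5638 0.2104 0.1697] yaw -5.62 tilt 0.0 open 0.564 F [ 0.4 -0.2  0.5]
 turn z -17.12  old-frame shift mm [ -60.5  565.8 -160.3]  new-frame [-224.3  522.9 -160.3]
```

Emit:
apply_moves([
  [[0,0,0,0,0,-15,40],[0,0,0,0,0,-35,40],[0,0,0,0,0,-38,40],[0,0,0,0,0,-38,40],[0,0,-5.7,0,0,-25,40],[0,0,-5.7,0,0,-9,40],[0,0,-5.7,0,0,0,40],[0,0,0,-10,20,0,40],[0,0,0,-15,33,0,40],[0,0,0,-17,37,0,40],[0,0,0,-17,37,0,40],[0,0,0,-17,37,0,40]],
])

```text
time_s: 31.27
tcp_pos: [0.5209, 0.0333, 0.3289]
orientation: [0.995, 0.101, -0.001, -0.0]
wrist_force: [0.5, -0.9, -2.2]
gripper_width: 0.563
```

Emit:
apply_moves([
  [[0,0,0,-17,38,0,40],[0,0,0,-17,38,0,40],[0,0,0,-17,38,0,40],[0,0,0,-17,38,0,40],[0,0,0,-17,38,0,40],[0,0,0,-17,38,0,40],[0,0,0,-17,38,0,40],[0,0,0,-17,38,0,40],[0,0,0,-12,30,0,40],[0,0,0,0,20,0,40],[0,0,0,0,5,0,40],[0,0,0,0,0,0,40]],
])

```text
time_s: 32.27
tcp_pos: [0.448, -0.3478, 0.3287]
orientation: [0.995, 0.099, -0.0, -0.001]
wrist_force: [-0.6, 0.6, -3.1]
gripper_width: 0.569
```

```bash
python3 -c "
from h import *
plan([.448,-.3468,.1697],11.5)"
```

```text
t 32.27 tcp [ 0.448  -0.3478  0.3287] yaw 11.37 tilt 0.09 open 0.569 F [-0.6  0.6 -3.1]
 turn z -0.13  old-frame shift mm [  0.4  -0.7 159. ]  new-frame [  0.2  -1.  159. ]
```

Emit:
apply_moves([
  [[0,0,-0.1,0,0,0,40],[0,0,0,0,0,20,40],[0,0,0,0,0,35,40],[0,0,0,0,0,35,40],[0,0,0,0,0,30,40],[0,0,0,0,0,20,40],[0,0,0,0,0,8,40],[0,0,0,0,0,0,40],[0,0,0,0,0,0,40],[0,0,0,0,0,0,40]],
])

```text
time_s: 33.1
tcp_pos: [0.4496, -0.3471, 0.184]
orientation: [0.995, 0.101, 0.001, 0.001]
wrist_force: [0.7, -0.0, -2.4]
gripper_width: 0.564
```

```bash
python3 -c "
from h import *
plan([.448,-.3468,.1697],11.5)"
```

```text
t 33.10 tcp [ 0.4496 -0.3471  0.184 ] yaw 11.63 tilt 0.19 open 0.564 F [ 0.7 -0.  -2.4]
 turn z 0.13  old-frame shift mm [-1.5 -0.6 14.3]  new-frame [-1.5 -0.6 14.3]
```

Emit:
apply_moves([
  [[0,0,0,-0.5,-0.3,6,40],[0,0,0,0,0,4,40],[0,0,0,0,0,1.5,40],[0,0,0,0,0,0,40],[0,0,0,0,0,0,40],[0,0,0,0,0,0,40],[0,0,0,0,0,0,40]],
])

```text
time_s: 33.68
tcp_pos: [0.4479, -0.3467, 0.1703]
orientation: [0.995, 0.101, 0.0, 0.0]
wrist_force: [0.0, -0.5, -1.4]
gripper_width: 0.563
```

```bash
python3 -c "
from h import *
plan([.448,-.3468,.1697],11.5)"
```

```text
t 33.68 tcp [ 0.4479 -0.3467  0.1703] yaw 11.58 tilt 0.01 open 0.563 F [ 0.  -0.5 -1.4]
 turn z 0.08  old-frame shift mm [0.1 0.1 0.6]  new-frame [0.1 0.1 0.6]
```

Emit:
apply_moves([
  [[0,0,0,0,0,0.7,40],[0,0,0,0,0,0,40],[0,0,0,0,0,0,40],[0,0,0,0,0,0,70],[0,0,0,0,0,0,80],[0,0,0,0,0,0,90],[0,0,0,0,0,0,100],[0,0,0,0,0,-15,100],[0,0,0,0,0,-30,100],[0,0,0,0,0,-40,100],[0,0,0,0,0,-20,100],[0,0,0,0,0,0,100]],
])

```text
time_s: 34.68
tcp_pos: [0.4498, -0.3483, 0.2813]
orientation: [0.995, 0.101, 0.003, 0.004]
wrist_force: [1.1, -0.3, 1.2]
gripper_width: 0.997
```

Emit:
apply_moves([
  [[0,0,0,0,0,-20,100],[0,0,0,0,0,0,100],[0,0,0,0,0,0,100],[0,0,0,0,0,0,100]],
])

```text
time_s: 35.02
tcp_pos: [0.4477, -0.3464, 0.2931]
orientation: [0.995, 0.101, -0.0, -0.0]
wrist_force: [-0.2, 0.1, -0.2]
gripper_width: 0.998
```

```bash
python3 w.py w21.png; python3 - <<'E'
from h import *
p,d,c=grab('top','topend.png'); s,_,_=grab('scene','sceneend.png')
cv2.imwrite('pics/end.png',np.vstack([cv2.resize(p[110:290,120:410],(580,360)),s[100:260,120:410][:,:].repeat(2,0).repeat(2,1)[:240]])[:,:,::-1])
P=cloud(c,d).reshape(-1,3);t=P[(P[:,2]>.09)&(P[:,2]<.108)&(np.hypot(P[:,0]-.538,P[:,1]+.043)<.035)];print('beaker',len(t),cv2.minEnclosingCircle(np.float32(t[:,:2]*1000)) if len(t) else '')
E
```

```text
t 35.07 tcp [ 0.4475 -0.3462  0.2928] yaw 11.58 tilt 0.12 open 0.998 F [ 0.4  0.2 -0.3]
 turn z 0.08  old-frame shift mm [ 1.8 -0.8 32.8]  new-frame [ 1.7 -0.9 32.8]
[ 0.514 -0.332  0.375]
small top [465  95  47 146] 901 c [ 502.2 -522.2] r 58.9 med z 0.1153 bbox mid [ 502.2 -522.2]
small top [226 160  65  63] 3171 c [ 448.8 -347.6] r 26.5 med z 0.1146 bbox mid [ 448.7 -347.4]
big top [217  59  79  83] 5039 c [ 517.6 -331.8] r 26.4 med z 0.1483 bbox mid [ 517.6 -331.8]
beaker 59 ((539.0231323242188, -39.30644989013672), 24.535625457763672)
```

View pics/end.png

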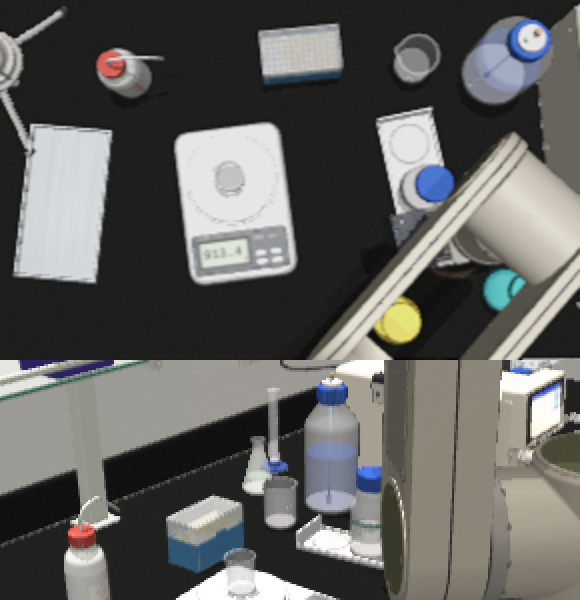

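The pictures and numbers agree: beaker upright on the pan (230,178), tray empty, big bottle in the middle place and the small one in front. The hand is clear, so I'm handing in.

```bash
python3 -c "
from h import *
print(robot.hand_in())"
```

```text
the job is handed in; nothing more can be done
None
```

The job is done and handed in after about 35 s of robot time. I moved the small then the big bottle to the side tray and set the beaker on the balance pan. Then I returned the big bottle to the middle place and the small one to the front place.

| Item | Start or target (x, y, mm) | Last reading (x, y, mm) | Off by |
|---|---|---|---|
| Big bottle | 517.7, −332.0 | 517.6, −331.8 | about 0.2 mm |
| Small bottle | 448.4, −346.8 | 448.8, −347.6 | about 0.9 mm |
| Beaker on pan (middle 537.8, −42.9) | 537.8, −42.9 | 539, −40 | about 3 mm, partly because the spout shifts the circle fit |

- **Upright:** In the last pictures the beaker and big bottle stand upright and the tray is empty. The arm hid the small bottle there; its cap top read 114.6 mm in the wrist view, the same as at the start.
- **Left alone:** In the last pictures the wash bottle, tip box and look-alikes stand where they were.
- **Disagreement:** My readings put the bottles' start positions about 2.5 mm off the marked circles. I went by where they had stood, not by the circles.

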